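# Swivel the cover aside and press the service button

### The job

A big capacitor has been left standing on top of the bench instrument, in the way of its round-ended swivel cover: set it down upright on the floor of the grey parts tray without dropping it. Then swivel the round-ended cover aside by about a quarter turn, press the button it hides fully down and hold it for about a second, and swivel the cover back shut against its stop. Leave the square-ended cover and everything else where it is.

Things in the scene. Friction and masses are not known exactly. Their poses are not given: they have to be found in the camera images.
- instrument: (All sizes here and below are in mm.) Heavy black bench instrument, 260 (its x) x 280 (its y) x 90 high, fixed to the bench; origin under its centre. Its flat top panel is at z = 90. Front face towards its -x; along the rear of the top, at x = +118, a fixed 10 thick carrying bar spans y = -100 to +100, its top 40 above the panel. Two swivel covers lie side by side on the top at y = -65 and y = +65 (either may be on either side), each with its closed arm pointing to -x.
- round_cover (a joint): Swivel angle of the round-ended cover, rad: 0 = shut against its stop, port covered; grows as the arm turns clockwise seen from above (from the instrument's -x towards its +y), stop at 1.9. It stays where it is left (friction about 0.05 N m, some 1 N at the post); rigid vertically. It starts shut or slightly ajar.
- round_cover_pivot (a point): Pivot screw of the round-ended cover, on the upper face of the cover plate, 14 above the panel (screw head 13 across rises 3 more); does not move; its axes are the instrument's (x rearward, y left, z up). The steel cover is 4 thick with its underside 10 above the panel: an arm 18 wide, ending in a disc of 40 diameter centred 55 from the pivot.
- round_cover_post (a point): Top centre of the upright steel thumb post, 12 diameter and 26 tall, that stands on the centre of the round cover's disc, 55 from the pivot; post top 40 above the panel. Moves with the cover; pinch it from above or push it.
- button_top (a point): Centre of the top of the black push button under the round end when it is shut: cap 20 diameter, top 8.5 above the panel when up; 55 from the pivot towards the instrument's -x. This point is fixed and does not go down with the button. Around the button only a 2 thick plate lies on the panel.
- service_button (a joint): Travel of that button, m: 0 = up, 0.005 = fully down at a hard stop. Springs back; 2 N to start, 4 N fully down.
- square_cover (a joint): Swivel angle of the other cover, which is to be left alone: same size, height, post and direction, but a 40 x 40 square end.
- square_cover_post (a point): Top centre of the square-ended cover's thumb post (12 diameter, top 40 above the panel).
- capacitor: Grey cylindrical capacitor with a black disc on its top, 35 diameter, 60 tall, about 90 g, standing upright on the panel, in the path of the round cover; origin at the centre of its underside.
- tray: Grey open parts tray, fixed to the bench left or right of the instrument, 180 (its x) x 130 (its y), walls 5 thick and 35 high; origin at the centre of its underside, inner floor 5 above.
- toroid: Copper-wound ring core, 44 diameter, 24 tall, 150 g, lying loose in the tray; origin at the centre of its underside.
- heatsink: Finned aluminium heat sink, 30 x 45 x 26 high, loose on the front strip of the instrument's panel; origin at the centre of its underside.
- multimeter: Grey hand-held multimeter lying on its back, 180 x 90 x 46 high, on the bench on the opposite side of the instrument from the tray; origin under its centre.
- screwdriver: Screwdriver lying on the bench at the far left.
- spool: Metal spool, 60 diameter, 46 high, on the bench behind left.
- cleaner: White bottle, 48 diameter, 110 high, on the bench behind right.
- fuse_box: Small cardboard box, 70 x 50 x 28 high, on the bench in front right.
Things that resemble listed ones, but are neither listed nor needed, are in the scene too. Several things have the shape of the capacitor; the one meant has the colours described above.

How it is judged:
By the outcome, as a careful person would: the job done as asked, in the order asked, and still so for the second after the job is handed in, with the robot touching nothing.
It also fails if it takes over 72 s, if anything falls off the work surface, if the arm or the gripper's body presses on something with over 40 N, if the wrist force passes 120 N, or if a joint passes its speed limit or range.

### The arm

A 7-joint arm with a two-finger parallel gripper is mounted at the origin on the work surface. World frame = base frame: x ahead of the robot, y to its left, z up, the work surface at z = 0. Lengths are in m, angles in rad, forces in N, time in s.
With the tool pointing down it reaches from about 0.375 to 0.925 m from the base axis. Payload 3.1 kg.
Tool frame: the origin (TCP) lies between the finger pads; the fingertips stand 19 mm ahead of it and the grasp point (between the pads) is the TCP; z points along the fingers, y is the direction in which the jaws open and shut (so a half turn about z gives the same grasp; the last joint's range is limited). The gripper opens to 85 mm and grips with 20 to 120 N. Pads are 22 mm wide; open, the fingers measure 114 mm over their backs; the gripper's body (76 mm by 85 mm) begins 54 mm behind the grasp point. The pads swing forward as they close: fully open they stand 13 mm farther back than shut.
Start: joints at [-1.22, 0.383, 0.044, 1.598, -0.018, 1.161, -0.05], TCP at [0.282, 0.586, 0.25] pointing down, gripper open.
Joint ranges: [-2.61, 2.61], [-0.41, 2.15], [-1.48, 1.57], [0, 2.5], [-1.57, 4.71], [0.05, 1.97], [-2.85, 2.85]. Speed limits (rad/s): [2.79, 2.79, 3.14, 3.14, 3.14, 3.14, 3.14].

### API

Orientations are given as a unit quaternion [x, y, z, w].
In Python, from bench import move_ptp, movel, move_j, move_gripper, pause, inverse_kinematics, read_camera, camera_params, MotionError, sign_off, look_for, tip_of, read_time_s, read_qpos, read_joint_vel, read_effort, read_eef_pos, read_tcp_rot, read_ft_force, read_ft_torque, read_finger_gap gives the robot as it stands. Calls block until the motion is done:
- move_ptp(position, orientation): joint-space move of the TCP to a pose.
- movel(position, orientation=None, speed=0.15): straight line of the TCP; orientation=None keeps the orientation; speed is the mean speed in m/s.
- move_j(angles): joint-space move.
- move_gripper(opening, effort=None): finger opening in m; effort is the grip in N (None keeps the last); returns when the fingers have stopped.
- pause(seconds).
- inverse_kinematics(position, orientation): joint angles nearest the present ones, or None.
- read_camera(name): name is "scene" or "top" or "wrist"; returns the picture (384x512x3 uint8, red, green, blue); there is no depth.
- camera_params(name): a dict with "K" (3x3 intrinsics, pixels), "dist_coeffs" ([k1, k2, p1, p2, k3] as OpenCV has them; the pictures are not rectified), "camera_from_world" (4x4, takes a point from world to camera coordinates). Camera axes: x right, y down, z forward; pixel columns grow to the right and rows downward; lengths in m; the calibration is good to about 2 mm. A picture is of the moment at which its call begins: read the wrist's pose just before it. camera_params takes no time and is no camera call; for the wrist camera it gives the pose at the moment of the call.
A pose or a line that the arm cannot do raises MotionError and nothing moves.
- sign_off(): hands the job in, once; it reports no verdict.
Trained networks look in the newest picture that a camera, given by its name, has taken for a name from the list of things; names that differ only in an ending like _2 or _b are one class to them, and where a whole thing is asked for, a point or a joint stands for the part that bears it (a point fixed in the world has none). Each returns a list of dicts, best first, with "confidence" (0 to 1); they miss things now and then, are a little off and sometimes report something else, mostly with a low value. They report only what shows in the picture. A call takes as long as a camera call. They do not tell look-alikes from the thing itself.
- look_for(camera, name): "at" ([column, row] in pixels, amid what is visible of it).
- tip_of(camera, name): "at" ([column, row] in pixels: a listed point, or the origin of a listed thing).
Readings, each from a call of its own:
- read_time_s(): time.
- read_qpos(): joint angles.
- read_joint_vel(): joint speeds.
- read_effort(): joint torques, N m.
- read_eef_pos(): TCP position.
- read_tcp_rot(): TCP orientation.
- read_ft_force(): force on the tool from outside, world axes, zero at the start.
- read_ft_torque(): the same for the moment, N m.
- read_finger_gap(): finger opening in m.
Only numpy, scipy, OpenCV 4.12 (cv2) and the standard library are available. Lean on these libraries where they do the work, as an engineer would, in place of code of your own. Each camera call takes 0.05 s, during which the arm holds its last target.

## Working session

There is one attempt and no reset: what is moved stays moved. The work goes in short steps, each a Python script; the robot and the scene stay as the last script left them, time stands still between calls to the robot, and variables do not carry over. Pictures are saved under pics/ and viewed, and the job is handed in when it is done.

```bash
mkdir -p pics; ls; python3 - <<'E'
from bench import *
import cv2
for c in ["scene","top","wrist"]:
    im=read_camera(c); cv2.imwrite(f"pics/{c}0.png",cv2.cvtColor(im,cv2.COLOR_RGB2BGR))
    p=camera_params(c); print(c,p["K"],p["dist_coeffs"],p["camera_from_world"])
    for n in ["instrument","round_cover","round_cover_pivot","round_cover_post","button_top","square_cover_post","capacitor","tray","toroid","heatsink"]:
        for f in (look_for,tip_of):
            try: print(n,f.__name__,[([round(float(v)) for v in d["at"]],round(d["confidence"],2)) for d in f(c,n)][:4])
            except Exception as e: print(n,f.__name__,e)
print(read_time_s(),read_tcp_rot(),read_eef_pos(),read_finger_gap())
E
```

```text
pics
scene [[456.9160113    0.         250.09929278]
 [  0.         456.9160113  189.67692289]
 [  0.           0.           1.        ]] [-0.16399128  0.          0.          0.          0.        ] [[-0.84332452  0.53740209 -0.00165811  0.39806568]
 [ 0.28829542  0.44980281 -0.84531839 -0.09665489]
 [-0.45353005 -0.71335575 -0.5342603   1.5166341 ]
 [ 0.          0.          0.          1.        ]]
instrument call [([212, 198], 0.95), ([232, 288], 0.51), ([321, 268], 0.38)]
instrument call [([215, 204], 0.67)]
round_cover call [([200, 166], 0.5)]
round_cover call it knows: button_top, capacitor, cleaner, fuse_box, heatsink, instrument, multimeter, round_cover_pivot, round_cover_post, screwdriver, spool, square_cover_post, toroid, tray
round_cover_pivot call [([198, 172], 0.74)]
round_cover_pivot call [([192, 171], 0.5)]
round_cover_post call [([230, 188], 0.57), ([186, 150], 0.31)]
round_cover_post call [([211, 157], 0.51)]
button_top call [([194, 172], 0.71)]
button_top call [([210, 166], 0.47)]
square_cover_post call [([227, 190], 0.66)]
square_cover_post call [([207, 177], 0.62
[... 2293 characters left out ...]
     ]]
instrument call []
instrument call []
round_cover call []
round_cover call it knows: button_top, capacitor, cleaner, fuse_box, heatsink, instrument, multimeter, round_cover_pivot, round_cover_post, screwdriver, spool, square_cover_post, toroid, tray
round_cover_pivot call []
round_cover_pivot call []
round_cover_post call []
round_cover_post call []
button_top call []
button_top call []
square_cover_post call []
square_cover_post call []
capacitor call []
capacitor call []
tray call []
tray call []
toroid call []
toroid call []
heatsink call []
heatsink call []
3.0 [ 2.22495863e-01  9.74933634e-01 -2.41404535e-06 -8.10508225e-06] [0.28200467 0.58564571 0.25026472] 0.08546136928612755
```

```bash
python3 - <<'E'
import cv2
a=cv2.imread("pics/top0.png"); cv2.imwrite("pics/top0c.png",cv2.resize(a[80:260,180:480],None,fx=2.6,fy=2.6,interpolation=cv2.INTER_CUBIC))
a=cv2.imread("pics/scene0.png"); cv2.imwrite("pics/scene0c.png",cv2.resize(a[110:290,100:340],None,fx=3.2,fy=3.2,interpolation=cv2.INTER_CUBIC))
E
```

```text
(no output)
```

View pics/top0.png

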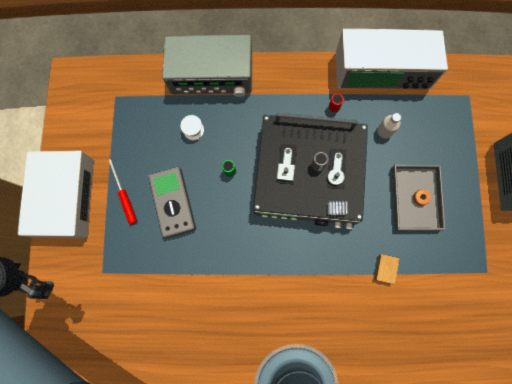

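View pics/top0c.png

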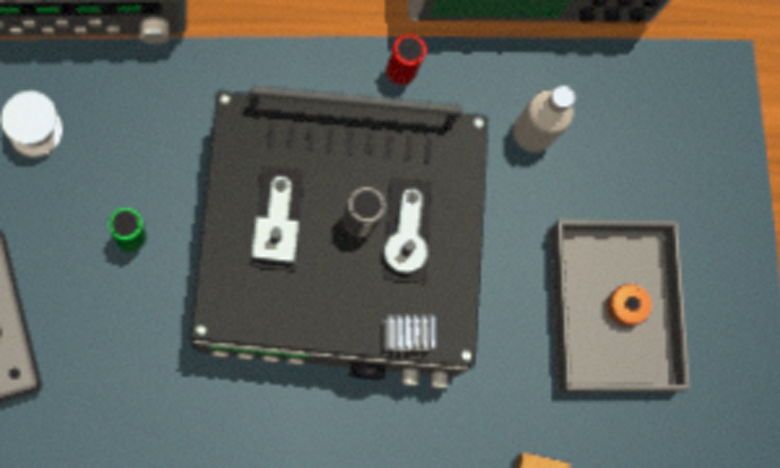

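View pics/scene0c.png

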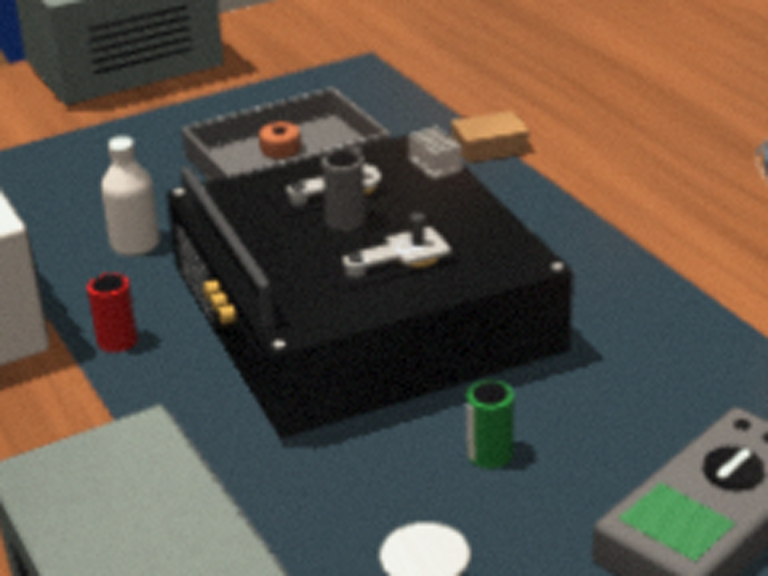

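Capacitor-shaped candidates in the top picture are green (229,169), red (336,103) and grey with a black top (320,160). The grey one stands on the panel just left of the round cover, so it fits. The round-ended cover is the right-hand one, with its post at about (337,174). The tray is on the right at (417,198), with the toroid at (422,198).

```bash
cat > h.py <<'E'
from bench import *
import numpy as np, cv2
from scipy.spatial.transform import Rotation as R
def ray(p,uv,z):
    n=cv2.undistortPoints(np.array([[uv]],float),p["K"],np.array(p["dist_coeffs"]))[0,0]
    T=np.array(p["camera_from_world"]); Rm=T[:3,:3]; c=-Rm.T@T[:3,3]; d=Rm.T@np.array([n[0],n[1],1])
    return c+d*(z-c[2])/d[2]
def proj(p,X):
    T=np.array(p["camera_from_world"]); 
    return cv2.projectPoints(np.array(X,float).reshape(-1,3),cv2.Rodrigues(T[:3,:3])[0],T[:3,3],p["K"],np.array(p["dist_coeffs"]))[0][:,0]
def down(yaw): # tool z down, tool y axis at angle yaw from world x
    y=np.array([np.cos(yaw),np.sin(yaw),0]); z=np.array([0,0,-1.]); x=np.cross(y,z)
    return R.from_matrix(np.c_[x,y,z]).as_quat()
def save(c,n):
    im=read_camera(c); cv2.imwrite(f"pics/{n}.png",cv2.cvtColor(im,cv2.COLOR_RGB2BGR)); return im
E
python3 - <<'E'
from h import *
p=camera_params("top")
def c(u,v,z): return ray(p,(180+u/2.6,80+v/2.6),z).round(4)
print("cap",c(367,203,.15),"post",c(409,243,.13),"piv",c(412,195,.107),"sqpiv",c(281,184,.107),"sqpost",c(275,235,.13))
print("screws",[c(*q,.09) for q in [(225,99),(478,122),(466,355),(200,330)]])
print("tray",[c(*q,.035) for q in [(557,222),(677,222),(688,388),(560,390)]], "tor",c(631,304,.029),"hs",c(410,330,.116))
w=camera_params("wrist"); T=np.array(w["camera_from_world"]); cw=-T[:3,:3].T@T[:3,3]
r=R.from_quat(read_tcp_rot()); print("cam in tool",r.inv().apply(cw-read_eef_pos()), r.inv().apply(T[2,:3]), r.as_matrix())
E
```

```text
cap [ 0.5717 -0.0587  0.15  ] post [ 0.5377 -0.1006  0.13  ] piv [ 0.5918 -0.1094  0.107 ] sqpiv [0.6032 0.0197 0.107 ] sqpost [0.5457 0.0273 0.13  ]
screws [array([0.6989, 0.0749, 0.09  ]), array([ 0.674 , -0.1831,  0.09  ]), array([ 0.4351, -0.1597,  0.09  ]), array([0.4601, 0.0997, 0.09  ])]
tray [array([ 0.5831, -0.2753,  0.035 ]), array([ 0.5834, -0.4053,  0.035 ]), array([ 0.4069, -0.4027,  0.035 ]), array([ 0.4058, -0.2679,  0.035 ])] tor [ 0.4961 -0.3508  0.029 ] hs [ 0.4559 -0.1011  0.116 ]
cam in tool [ 0.07536317 -0.00092009 -0.12313747] [-0.29174548 -0.00149796  0.95649481] [[-9.00991182e-01  4.33837400e-01 -1.68780648e-05]
 [ 4.33837400e-01  9.00991182e-01 -1.10037347e-06]
 [ 1.47296044e-05 -8.31376254e-06 -1.00000000e+00]]
```

```bash
python3 - <<'E'
from h import *
for yw in (-.093,1.478,-1.66,3.05):
    for P in [(.572,-.06,.22),(.546,-.335,.06),(.54,-.11,.2)]:
        q=inverse_kinematics(P,down(yw)); print(yw,P,None if q is None else np.round(q,2))
t0=read_time_s()
move_ptp((.545,-.085,.29),down(-.093))
print(read_time_s()-t0,read_eef_pos())
p=camera_params("wrist"); save("wrist","w1")
for n in ["round_cover_pivot","round_cover_post","button_top","square_cover_post","capacitor","toroid","tray"]:
    print(n,[(np.round(d["at"],1),round(d["confidence"],2)) for d in tip_of("wrist",n)][:4])
np.savez("w1.npz",**{k:np.array(v) for k,v in p.items()})
E
```

```text
-0.093 (0.572, -0.06, 0.22) [-0.57  0.33  0.72  1.84 -0.25  1.07  0.15]
-0.093 (0.546, -0.335, 0.06) [-0.09  0.73  0.78  1.77 -0.64  0.91  0.87]
-0.093 (0.54, -0.11, 0.2) [-0.59  0.33  0.85  1.92 -0.29  1.02  0.29]
1.478 (0.572, -0.06, 0.22) [-0.5   0.31  0.64  1.84 -0.21  1.06  1.69]
1.478 (0.546, -0.335, 0.06) [ 0.01  0.67  0.62  1.77 -0.5   0.87  2.34]
1.478 (0.54, -0.11, 0.2) [-0.52  0.31  0.76  1.92 -0.25  1.01  1.83]
-1.66 (0.572, -0.06, 0.22) [-0.71  0.38  0.91  1.84 -0.34  1.08 -1.33]
-1.66 (0.546, -0.335, 0.06) [-0.09  0.73  0.77  1.77 -0.63  0.91 -0.7 ]
-1.66 (0.54, -0.11, 0.2) [-0.68  0.37  0.98  1.92 -0.36  1.03 -1.21]
3.05 (0.572, -0.06, 0.22) [-0.96  0.69  1.38  1.85 -0.73  1.24 -2.58]
3.05 (0.546, -0.335, 0.06) [-0.37  1.19  1.36  1.78 -1.23  1.3  -1.91]
3.05 (0.54, -0.11, 0.2) [-0.9   0.67  1.38  1.93 -0.72  1.18 -2.48]
2.5583 [ 0.54541281 -0.08323336  0.28981174]
round_cover_pivot [(array([306.7, 190.7]), 0.64)]
round_cover_post [(array([249.3, 199.3]), 0.8)]
button_top [(array([249.7, 193.7]), 0.94)]
square_cover_post [(array([247.7,  42.8]), 0.71)]
capacitor [(array([279.1, 139.6]), 0.79), (array([431.1, 167.7]), 0.75)]
toroid [(array([240.2, 341.3]), 0.84)]
tray [(array([239.5, 333. ]), 0.6)]
```

View pics/w1.png

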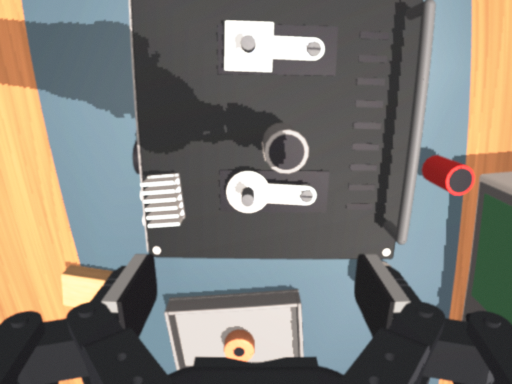

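Wrist picture: round post top at (248,199), its pivot screw at (307,195), grey capacitor top at about (287,151), square pivot at (314,48), toroid at (240,346). Next I'll convert these and check an enlarged crop.

```bash
python3 - <<'E'
from h import *
p=dict(np.load("w1.npz")); 
for n,uv,z in [("captop",(287,151),.15),("capbase",(279.1,139.6),.09),("post",(248.5,199),.13),("piv",(307,195),.107),("sqpiv",(314.5,48),.107),("sqpost",(248,43),.13),("tor",(239.5,352),.029),
  ("disc",(247,192),.104),("sqend",(249,46.5),.104)]: print(n,ray(p,uv,z).round(4))
a=cv2.imread("pics/w1.png"); cv2.imwrite("pics/w1c.png",cv2.resize(a[110:225,215:345],None,fx=5,fy=5,interpolation=cv2.INTER_CUBIC))
E
```

```text
captop [ 0.5708 -0.0571  0.15  ]
capbase [ 0.5687 -0.0565  0.09  ]
post [ 0.5366 -0.0993  0.13  ]
piv [ 0.5899 -0.1077  0.107 ]
sqpiv [0.6031 0.0204 0.107 ]
sqpost [0.5482 0.0262 0.13  ]
tor [ 0.4972 -0.3526  0.029 ]
disc [ 0.5345 -0.1006  0.104 ]
sqend [0.5486 0.0266 0.104 ]
```

View pics/w1c.png

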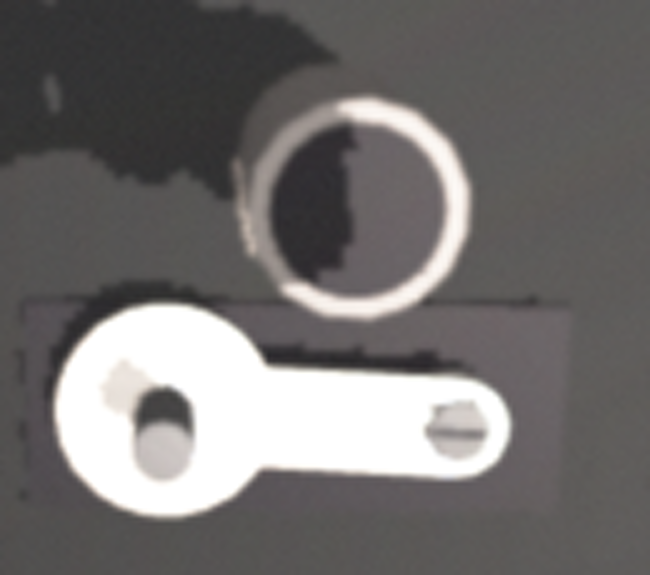

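The crop confirms the grey one with the black disc top. The instrument's yaw comes out at about -0.10, and the round cover is ajar by about 0.05. Now the grasp.

```bash
python3 - <<'E'
from h import *
q=down(-.1)
move_gripper(.065,30)
move_ptp((.571,-.057,.21),q); print(read_eef_pos())
e=read_eef_pos()
movel((.571,-.057,.137),q,speed=.08); print(read_eef_pos(),read_ft_force())
move_gripper(0.0,30); print(read_finger_gap(),read_ft_force())
movel((.571,-.057,.152),speed=.05); save("wrist","w2"); print(read_finger_gap(),read_ft_force(),read_eef_pos(),read_time_s())
E
```

```text
[ 0.5703942  -0.05735292  0.20956313]
[ 0.57151863 -0.05714551  0.13747297] [-0.45767491  0.90588689  0.53432112]
0.033672828388460196 [-0.63119419 -1.2037411   1.86333096]
0.03436794356221563 [-0.0962725   0.14304986 -1.14198205] [ 0.57087492 -0.05691255  0.15199762] 8.675
```

View pics/w2.png

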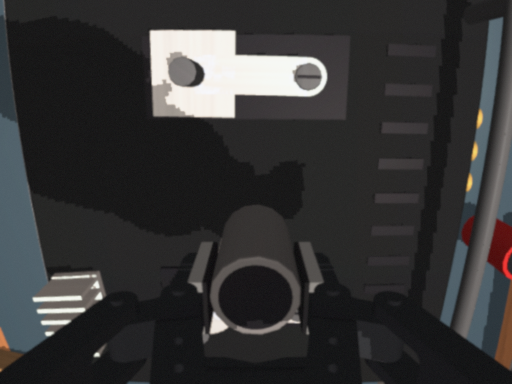

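```bash
python3 - <<'E'
from h import *
movel((.571,-.057,.24),speed=.2)
q=down(-1.6)
move_ptp((.546,-.336,.22),q)
p=camera_params("wrist"); save("wrist","w3"); np.savez("w3.npz",**{k:np.array(v) for k,v in p.items()})
print(read_eef_pos(),read_finger_gap(),read_time_s())
for n in ["toroid","tray","capacitor"]:
    print(n,[(np.round(d["at"],1),round(d["confidence"],2)) for d in tip_of("wrist",n)][:4])
E
```

```text
[ 0.54721117 -0.33331546  0.21894574] 0.03395754840789976 10.4
toroid [(array([272.7, 212.5]), 0.6)]
tray [(array([264.3, 213.1]), 0.88)]
capacitor [(array([253. , 235.3]), 0.75)]
```

View pics/w3.png

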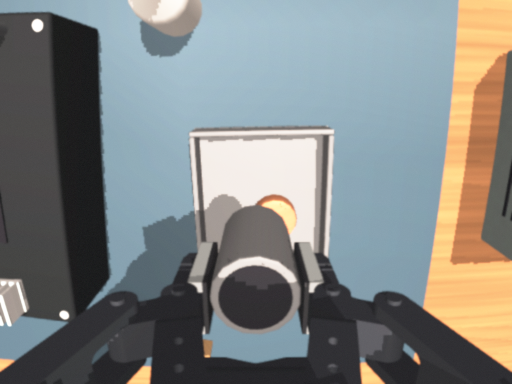

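```bash
python3 - <<'E'
from h import *
p=dict(np.load("w3.npz"))
print([ray(p,u,.035).round(4) for u in [(191,132),(333,130)]], ray(p,(275,208),.029))
print(proj(p,[[.548,-.336,.005],[.497,-.352,.005]]))
E
```

```text
[array([ 0.5852, -0.2782,  0.035 ]), array([ 0.5837, -0.4041,  0.035 ])] [ 0.5098079 -0.3521562  0.029    ]
[[257.08213253 164.15584961]
 [273.74099431 211.97479746]]
```

```bash
python3 - <<'E'
from h import *
q=down(-1.6)
movel((.550,-.338,.10),q,speed=.15)
movel((.550,-.338,.058),q,speed=.06)
pause(.2); f0=read_ft_force()[2]; z=.058; print(read_eef_pos(),f0)
while z>.047:
    z-=.001; movel((.550,-.338,z),q,speed=.03); f=read_ft_force()[2]; 
    print(round(z,4),read_eef_pos()[2].round(4),f.round(2))
    if f-f0>2.0: break
move_gripper(.050,30); print(read_finger_gap(),read_ft_force())
pause(.2)
movel((.550,-.338,.14),q,speed=.1)
movel((.530,-.338,.24),q,speed=.2)
save("wrist","w4"); save("top","t4"); print(read_time_s())
E
```

```text
[ 0.55030263 -0.33829191  0.05852319] -1.0645022114742961
0.057 0.0571 -1.59
0.056 0.0559 -1.34
0.055 0.0549 -1.42
0.054 0.0539 -2.5
0.053 0.0529 -0.95
0.052 0.0527 3.95
0.050041270502744824 [-0.52520119  0.10945866  0.08677129]
16.3417
```

View pics/w4.png

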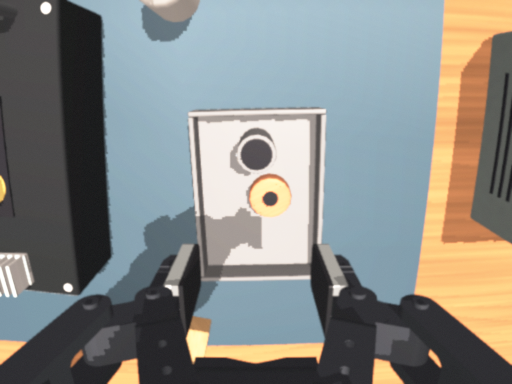

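The capacitor stands upright in the tray at (256,152) and the toroid hasn't moved. Next I'll open the cover by caging the post, with the jaws tangential.

```bash
cat >> h.py <<'E'
PIV=np.array([.5903,-.108]); YI=-.103
def arc(th,z,r=.055):
    phi=np.pi+YI-th
    return (PIV[0]+r*np.cos(phi),PIV[1]+r*np.sin(phi),z), down(phi-np.pi/2)
E
python3 - <<'E'
from h import *
P,q=arc(.05,.22); print(P)
move_gripper(.035,20)
move_ptp(P,q); 
p=camera_params("wrist"); im=save("wrist","w5"); np.savez("w5.npz",**{k:np.array(v) for k,v in p.items()})
print(read_eef_pos(),read_time_s())
for n in ["round_cover_post","round_cover_pivot","button_top"]:
    print(n,[(np.round(d["at"],1),round(d["confidence"],2)) for d in tip_of("wrist",n)][:4])
E
```

```text
(np.float64(0.5359424926890481), np.float64(-0.09961779271672337), 0.22)
[ 0.53588261 -0.10027591  0.21996504] 18.6833
round_cover_post [(array([254.8, 207.2]), 0.97)]
round_cover_pivot [(array([255.7, 261.7]), 0.6)]
button_top [(array([253.3, 195.6]), 0.86)]
```

View pics/w5.png

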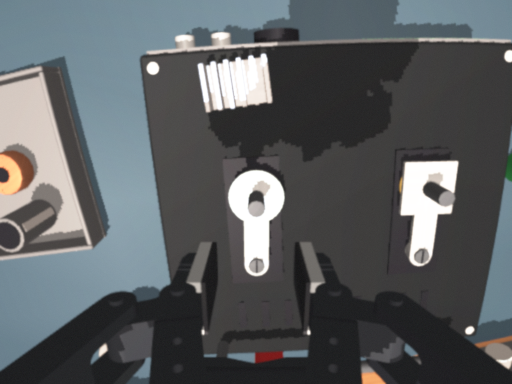

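```bash
python3 - <<'E'
from h import *
p=dict(np.load("w5.npz"))
for n,u,z in [("post",(255.5,206),.13),("piv",(256.5,265.5),.107),("disc",(256,197),.104),("sqpost",(446,198),.13),("sqpiv",(420,256),.107)]: print(n,ray(p,u,z).round(4))
E
```

```text
post [ 0.5329 -0.1006  0.13  ]
piv [ 0.5884 -0.1086  0.107 ]
disc [ 0.5349 -0.1006  0.104 ]
sqpost [0.5473 0.0262 0.13  ]
sqpiv [0.6013 0.0184 0.107 ]
```

```bash
sed -i 's/PIV=np.array(.*/PIV=np.array([.589,-.1082]); YI=-.103/' h.py; python3 - <<'E'
from h import *
P,q=arc(.045,.127); f0=read_ft_force()
movel(P,q,speed=.1); print(read_eef_pos(),(read_ft_force()-f0).round(2))
move_gripper(.016,20); print(read_finger_gap(),(read_ft_force()-f0).round(2))
t0=read_time_s()
for th in np.arange(.15,1.66,.15):
    P,q=arc(th,.127); movel(P,q,speed=.05)
    f=read_ft_force()-f0; print(round(th,2),read_eef_pos().round(4),f.round(1))
    if np.linalg.norm(f)>15: print("stop");break
print(read_time_s()-t0)
save("wrist","w6"); save("top","t6")
E
```

```text
[ 0.53532536 -0.10027202  0.1276902 ] [0.2  0.02 0.57]
0.01567554995368575 [-0.28  0.52 -0.25]
0.15 [ 0.5359 -0.0942  0.1271] [ 0.5 -0.1 -0.4]
0.3 [ 0.5384 -0.0866  0.127 ] [ 0.7 -0.3 -0.5]
0.45 [ 0.5422 -0.0793  0.127 ] [ 1.2  0.2 -0.3]
0.6 [ 0.5471 -0.0728  0.127 ] [-0.2  0.5 -0.4]
0.75 [ 0.5529 -0.0669  0.127 ] [ 0.9 -0.7 -0.8]
0.9 [ 0.5594 -0.062   0.127 ] [ 0.8 -0.5  0.8]
1.05 [ 0.5667 -0.0581  0.127 ] [-0.2 -0.3 -0.9]
1.2 [ 0.5744 -0.0553  0.127 ] [0.8 0.3 0.4]
1.35 [ 0.5825 -0.0537  0.127 ] [0.4 0.3 0. ]
1.5 [ 0.5907 -0.0533  0.127 ] [ 0.  -0.9 -0.5]
1.65 [ 0.5989 -0.0542  0.127 ] [ 1.  -0.9 -0.1]
3.433299999999999
```

View pics/w6.png

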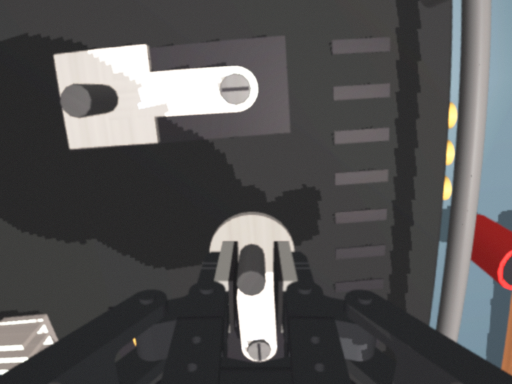

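```bash
python3 - <<'E'
from h import *
P,q=arc(1.6,.127)
move_gripper(.03,20)
e=read_eef_pos(); movel((e[0],e[1],.2),speed=.15)
move_ptp((.5343,-.1026,.2),down(1.47)); move_gripper(0.0,20)
p=camera_params("wrist"); save("wrist","w7"); np.savez("w7.npz",**{k:np.array(v) for k,v in p.items()})
print(read_eef_pos(),read_finger_gap(),read_time_s(),read_ft_force())
print([(np.round(d["at"],1),round(d["confidence"],2),ray(p,d["at"],.0985).round(4)) for d in tip_of("wrist","button_top")][:4])
E
```

```text
[ 0.53437589 -0.10255432  0.20001438] -0.000160155391544583 26.5583 [-0.33810687  0.05711254 -0.63168751]
[]
```

View pics/w7.png

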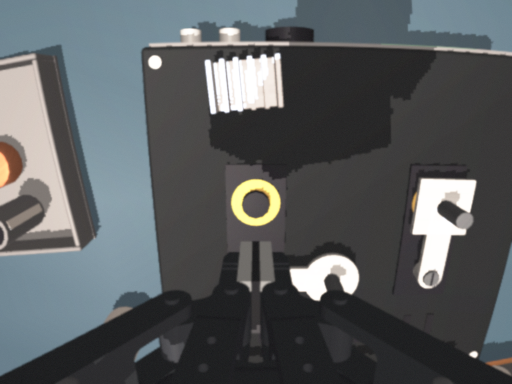

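```bash
python3 - <<'E'
from h import *
p=dict(np.load("w7.npz")); B=ray(p,(256.5,204),.0985); print(B)
b=np.array([.534,-.1028]); 
if np.hypot(*(B[:2]-b))>.004: raise SystemExit("mismatch")
q=down(1.47)
movel((*b,.124),q,speed=.12); pause(.2); f0=read_ft_force()[2]; print(f0)
z=.119
hold=None
while z>.1075:
    movel((*b,z),q,speed=.03); f=read_ft_force()[2]-f0; print(round(z,4),read_eef_pos()[2].round(4),round(f,2))
    if f>9: break
    z-=.001
pause(1.2); print("held",read_ft_force()[2]-f0,read_eef_pos(),read_time_s())
E
```

```text
[ 0.53393704 -0.10253323  0.0985    ]
0.27212657522753614
0.119 0.1187 -0.42
0.118 0.118 -0.37
0.117 0.1173 1.44
0.116 0.1162 2.3
0.115 0.1151 2.51
0.114 0.1141 3.16
0.113 0.1131 2.62
0.112 0.1126 7.33
0.111 0.1125 12.61
held 13.33895037360317 [ 0.53418318 -0.10286181  0.11251636] 31.1083
```

The button reached its hard stop: contact at z of about .1175, stop at .1125, about 13 N, held 1.2 s. Next I'll swing the cover shut.

```bash
python3 - <<'E'
from h import *
b=(.534,-.1028)
movel((*b,.2),down(1.47),speed=.12)
move_gripper(.032,20)
P,q=arc(1.62,.2); move_ptp(P,q); P,q=arc(1.62,.127)
pause(.1); f0=read_ft_force(); movel(P,q,speed=.1); print(read_eef_pos(),(read_ft_force()-f0).round(2))
move_gripper(.016,20); print(read_finger_gap())
for th in list(np.arange(1.5,.1,-.15))+[.1,.05,.02,0,-.02,-.04,-.06,-.08,-.1]:
    P,q=arc(th,.127); movel(P,q,speed=.05)
    f=read_ft_force()-f0; print(round(th,2),read_eef_pos().round(4),f.round(1))
    if th<.06 and f[1]>5 or np.linalg.norm(f)>15: print("stop");break
print(read_time_s())
E
```

```text
[ 0.59789176 -0.05412326  0.12749338] [-0.48 -0.22  0.33]
0.016017081658057986
1.5 [ 0.5908 -0.0532  0.1273] [ 0.6 -0.8 -0.3]
1.35 [ 0.5826 -0.0536  0.1271] [ 0.3 -0.9 -1.1]
1.2 [ 0.5745 -0.0552  0.127 ] [ 0.2 -1.  -0.6]
1.05 [ 0.5667 -0.058   0.127 ] [ 0.7 -1.1 -0.3]
0.9 [ 0.5595 -0.0619  0.1269] [-0.2 -1.  -0.5]
0.75 [ 0.5529 -0.0668  0.127 ] [ 0.8 -0.4 -0.6]
0.6 [ 0.5472 -0.0727  0.127 ] [ 0.3 -0.6 -0.1]
0.45 [ 0.5423 -0.0793  0.127 ] [ 0.7  0.  -0.4]
0.3 [ 0.5385 -0.0866  0.127 ] [ 1.  -0.6 -0.3]
0.15 [ 0.5358 -0.0944  0.1269] [ 0.6 -1.  -0.8]
0.1 [ 0.5352 -0.0968  0.127 ] [-0.1 -0.4 -0.3]
0.05 [ 0.5347 -0.0996  0.127 ] [ 0.1 -0.7 -1.1]
0.02 [ 0.5345 -0.1013  0.127 ] [ 1.4 -0.6 -1.1]
0 [ 0.5343 -0.1025  0.127 ] [ 1.   0.8 -0.9]
-0.02 [ 0.5342 -0.1037  0.127 ] [ 0.5  1.2 -0.6]
-0.04 [ 0.5341 -0.1047  0.127 ] [ 1.4 -0.3 -0.7]
-0.06 [ 0.5343 -0.1048  0.127 ] [ 1.   2.7 -1.4]
-0.08 [ 0.5344 -0.105   0.127 ] [ 1.1  4.3 -0.9]
-0.1 [ 0.5346 -0.1051  0.127 ] [1.1 5.6 0.1]
stop
40.4833
```

```bash
python3 - <<'E'
from h import *
P,q=arc(-.005,.127); movel(P,q,speed=.03); print(read_ft_force())
move_gripper(.035,20)
movel((P[0],P[1],.22),q,speed=.1)
p=camera_params("wrist"); save("wrist","w8"); np.savez("w8.npz",**{k:np.array(v) for k,v in p.items()})
print(read_time_s())
movel((.50,-.0,.32),q,speed=.25); save("wrist","w9"); save("scene","s9"); save("top","t9")
for n,f in (("w8",(130,140,330,300)),):
    a=cv2.imread(f"pics/{n}.png")[140:300,180:500]; cv2.imwrite("pics/w8c.png",cv2.resize(a,None,fx=2.5,fy=2.5,interpolation=cv2.INTER_CUBIC))
a=cv2.imread("pics/t9.png"); cv2.imwrite("pics/t9c.png",cv2.resize(a[80:260,180:480],None,fx=2.6,fy=2.6,interpolation=cv2.INTER_CUBIC))
E
```

```text
[ 0.40428779 -0.29601113  0.69438918]
42.2667
```

View pics/w8c.png

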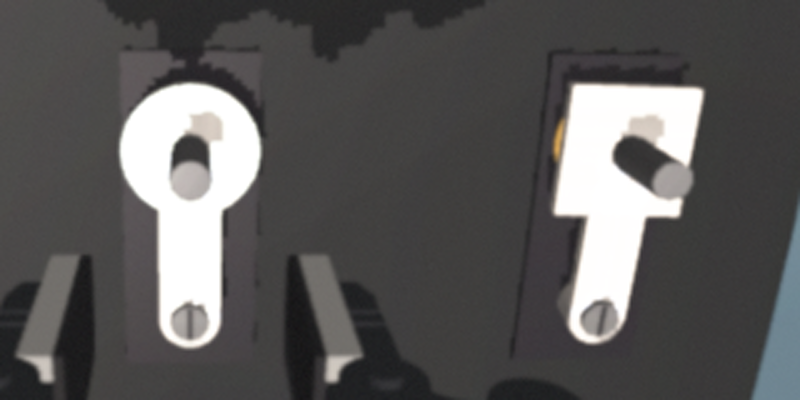

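View pics/w9.png

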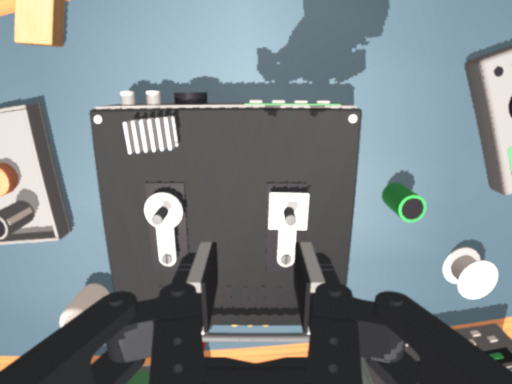

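View pics/t9c.png

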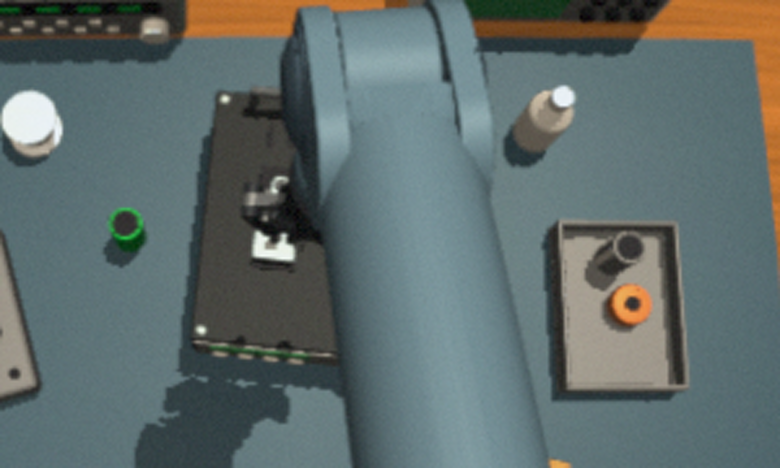

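```bash
python3 - <<'E'
from h import *
p=dict(np.load("w8.npz"))
c=lambda u,v,z: ray(p,(180+u/2.5,140+v/2.5),z)
def ang(a,b): d=b-a; return np.arctan2(d[1],d[0]).round(3)
P=c(190,181,.13);V=c(190,322,.107);D=c(190,149,.104); print(P,V,ang(P,V),"disc",ang(D,V))
print("plate edges",ang(c(121,53,.092),c(127,357,.092)),ang(c(263,53,.092),c(255,357,.092)))
print("sq",ang(c(672,181,.13),c(599,318,.107)),"sq plate",ang(c(550,53,.092),c(514,355,.092)))
E
```

```text
[ 0.53465679 -0.10318159  0.13      ] [ 0.58863043 -0.10847117  0.107     ] -0.098 disc -0.098
plate edges -0.103 -0.098
sq -0.135 sq plate -0.089
```

```bash
python3 - <<'E'
from h import *
pause(.3); print(read_time_s(),read_ft_force(),sign_off())
E
```

```text
the job is handed in; nothing more can be done
43.4583 [-0.18370507 -0.16805154  0.19059968] None
```

The job is done and handed in at about 43 s of the 72 s limit; `sign_off()` gives no verdict.

- **Capacitor:** I lifted the grey, black-topped capacitor off the instrument and lowered it until it touched the tray floor. The last pictures show it standing upright behind the toroid.
- **Cover opened:** I swung the round cover open to about 1.6 rad (a quarter turn).
- **Button:** I pressed it about 5 mm down to its hard stop and held it there for 1.2 s at about 13 N.
- **Cover shut:** I swung the cover back until it stalled on its stop, with the force rising to about 6 N. After that, the arm pointed along -0.098 rad in the wrist picture, against -0.098 to -0.103 rad for the plate edges, so it reads as shut.

**Square cover:** I never touched it. Its measured arm angle came out as -0.105, about -0.14 and -0.135 rad in three pictures. The first two were taken before I moved the round cover, so I read that spread as measurement error.

**Button detector:** After the cover was open, it found no button in the wrist picture. I located the button by eye instead, and that agreed with the position computed from the pivot to within 1 mm.

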